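# Open the counterweighted hold-down arm of a drilling jig and load the block

## Robot

A 6-joint arm with a two-finger parallel gripper is mounted at the origin on a cart in front of the work surface, level with it; the furniture and walls round the work are solid. World frame = base frame: x ahead of the robot, y to its left, z up, the work surface at z = 0. Lengths are in mm, angles in rad, forces in N, time in s.
With the tool pointing down it reaches from about 275 to 750 mm from the base axis. Payload 10.2 kg.
Tool frame: the origin (TCP) lies at the very end of the fingers, on their centre line; the grasp point (between the pads) lies 19 mm behind it; z points along the fingers, y is the line along which they close (so a half turn about z gives the same grasp; the last joint's range is limited). The gripper opens to 85 mm and grips with 20 to 120 N. Pads are 22 mm wide; open, the fingers measure 114 mm over their backs; the gripper's body (76 mm by 85 mm) begins 54 mm behind the grasp point. The pads swing forward as they close: fully open they stand 13 mm farther back than shut.
Start: joints at [1.126, 0.313, 1.498, -0, 1.331, -0.223], TCP at [115.505, 512.142, 231.294] pointing down, gripper open.
Joint ranges: [-2.94, 2.94], [-0.97, 2.17], [0.19, 2.56], [-1.23, 4.37], [0.02, 3.11], [-2.88, 2.88]. Speed limits (rad/s): [2.39, 2.39, 3.01, 3.14, 3.14, 3.14].

## Interface

Orientations are given as a unit quaternion [w, x, y, z].
In Python, from rig import ctrl, optics gives the robot as it stands. The module is installed in compiled form; this text tells all that it offers.
- The arm moves only by the shell command python3 -m handwheel 'ROWS' [FORCE]. ROWS is JSON, a list that holds one entry, the list of rows, each a list of 5 numbers: the gripper command: -1 is fully open, 1 is shut, values between are in proportion, then the shift along the world's x, y, z in units of 50 mm (1.0 is 50 mm), then the turn about the world's z in units of 8 degrees (1.0 is 8 degrees). In form: [[[gripper, tx, ty, tz, twist], ...]]. A call has 1 to 10 rows; each row shifts and turns the commanded pose from where the row before left it; what a row does not reach is not made up. A row lasts 1/10 s, in which the tool goes at most 50 mm and 8.59 degrees, less where a joint would pass 70% of its speed; a pose out of reach is approached as far as the arm can. A call is refused whole if a number of a shift passes 1 or a number of a turn 1, either way. A call with a gripper value outside its range is refused whole. The fingers move at their own pace and stop on an object; FORCE is the grip in N (left out, the last holds). Time passes only in rows, so rows that do not move let the fingers close. It gives the time, the measured TCP pose, the force, the opening and the grip force at its end, in the units of the state.
- ctrl.sense(): the state, without advancing time (a new reading comes with each control period).
- optics.capture(name): name is "scene" or "top"; returns a dict with "img" (384x512x3 uint8, blue, green, red), "K" (3x3 intrinsics, pixels), "dist_coeffs" ([k1, k2, p1, p2, k3] as OpenCV has them; the pictures are not rectified), "R" (3x3) and "t" (3): a world point X has camera coordinates R X + t. Camera axes: x right, y down, z forward; pixel columns grow to the right and rows downward; lengths in mm; the calibration is good to about 2 mm. A picture is of the moment at which its call begins. There is no depth.
- ctrl.finish_job(): hands the job in; it is judged then, once.
The state is a dict: "time_s": time; "joints": joint angles; "dq": joint speeds; "tau": joint torques, N m; "eef_pos": TCP position; "ee_rot": TCP orientation; "force": force on the tool from outside, world axes, zero at the start; "wrist_torque": the same for the moment, N m; "grip_width": opening from 0.0 (shut) to 1.0 (fully open); "grip_force": force on a finger pad.
Only numpy, scipy, OpenCV 4.12 (cv2) and the standard library are available. Lean on these libraries where they do the work, as an engineer would, in place of code of your own. Each camera call takes 0.05 s, during which the arm holds its last target. There are 200 camera calls.

## Task

Get the drilling jig ready: slowly swing its counterweighted hold-down arm up by the revolving handle, over the balance point, and ease it back until it lies on the rubber bumper of its stop post and stays open by itself; the post is set differently each time, so feel for the bumper, neither letting the arm drop or fly nor forcing the bumper in. Then set the loose wooden block gently into the nest between the dowel pins, fully down and flat, and leave the other loose things on the bench where they are.

Things in the scene. Friction and masses are not known exactly. Their poses are not given: they have to be found in the camera images.
- jig: The jig: dark steel plate 290 x 130 x 10 mm, fixed on the bench, place and yaw differ. Origin on the bench under the hinge. Its x points level from the nest to the hinge and on to the stop post (away from the robot), y (the hinge axis) left, z up. Behind the hinge stands a post 158 mm tall with the rubber bumper; it is clamped at a different distance each time and that is not measured.
- hinge (a point): Centre of the arm's hinge, 85 mm above the jig's origin; axes as the jig's. On the left of the hinge is the counterweight, a steel cylinder 48 mm in diameter cranked to the arm; it swings back and down as the arm opens. Below its balance point, somewhere from 0.5 to 0.9 rad, the arm falls shut; beyond it, it falls open. Swing it slower than 1.2 rad/s throughout (0.23 m/s at the handle).
- hold_arm (a joint): Angle of the hold-down arm (steel bar 18 mm wide, 12 mm thick, 200 mm long, rubber foot below it over the nest): 0 lying level over the nest, along the jig's -x; grows as it is lifted and swung back; pi/2 upright. Its weight pulls at the handle with up to about 4 N. Its back meets the bumper, 70 mm above the hinge, somewhere between 1.3 and 2.0 rad.
- grip (a point): Centre of the arm's handle: dark wooden sleeve, 18 mm diameter, 48 mm long, turning freely on a pin along the jig's y, to the right (-y) of the arm's end. With the arm down it lies at (-192, -42, 85) mm in the jig's axes; it goes round the hinge on a 192 mm radius. Free all round; pinch it from above and stay so all the way, fingers upright. This point's axes turn with the sleeve.
- bumper (a joint): How far the sprung rubber bumper is pressed into its post, in m: 0 free, 0.008 solid. The arm's own weight presses it in by about 0.5 to 2 mm; over 5 mm is forcing it. It springs at 6 N per mm, which is felt at the handle as about 0.8 N per mm of the handle's travel. A noisy reading.
- nest (a point): Centre of the nest's floor, at (-120, 0, 16) mm in the jig's axes; axes as the jig's. The block lies in it with its long side along x (either way round), between eight dowel pins (8 mm diameter, tapered tops, reaching 12 mm above this floor) with 1.5 mm to spare on every side; the middle 42 mm of each long side is free for fingers.
- block_center (a point): Centre (half-way up) of the loose wooden block, 34 mm (its x) x 66 mm (its y) x 40 mm high, about 0.07 kg; it stands flat on the bench to the left or the right of the jig. Axes as the block's.
- jar: Bystander: small glass jar with a black cap, 34 mm in diameter, 48 mm high; origin at the centre of its underside. Loose.
- loupe: Bystander: black eye loupe, 29 mm in diameter, 24 mm high; origin at the centre of its underside. Loose.
- tweezers: Bystander: steel tweezers lying to the right of the jig, 157 mm long (x), 10 mm high; origin at the centre of the underside. Loose.
There are look-alikes about, which are no part of the job. Leave any pink or red look-alike of the part that bears block_center alone.

How it is judged:
By the outcome, as a careful person would: the job done as asked, in the order asked, and still so for the second after the job is handed in, with the robot touching nothing.
It also fails if it takes over 72 s, if anything falls off the work surface, if the arm or the gripper's body presses on something with over 40 N, if the wrist force passes 120 N, or if a joint passes its speed limit or range.

## Working session

There is one attempt and no reset: what is moved stays moved. The work goes in short steps, Python scripts to look and compute and a shell command to move; the robot and the scene stay as the last step left them, time stands still between calls to the robot, and variables do not carry over. Pictures are saved under pics/ and viewed, at most 10 in all, crops included, and the job is handed in when it is done.

```bash
mkdir -p pics
python3 - <<'E'
from rig import ctrl, optics
import cv2,pickle
for n in("scene","top"):
    c=optics.capture(n);cv2.imwrite(f"pics/{n}0.png",c["img"]);pickle.dump(c,open(f"{n}.pkl","wb"));print(n,c["K"],c["dist_coeffs"],c["R"],c["t"])
s=ctrl.sense();print(s)
E
```

```text
scene [[407.48843919   0.         262.02216828]
 [  0.         407.48843919 190.7875444 ]
 [  0.           0.           1.        ]] [-0.04672969  0.          0.          0.          0.        ] [[ 0.65427543 -0.75599428 -0.01990747]
 [-0.4533869  -0.37104337 -0.81041171]
 [ 0.60528008  0.53925826 -0.58552246]] [-319.41246863  321.04266173  693.66167014]
top [[468.75142414   0.         261.38077575]
 [  0.         468.75142414 186.27825676]
 [  0.           0.           1.        ]] [-0.12134545  0.          0.          0.          0.        ] [[ 0.00683196 -0.99963512 -0.02613337]
 [-0.99263703 -0.00361893 -0.1210728 ]
 [ 0.12093405  0.02676811 -0.99229956]] [  50.72632395  520.51654242 1156.17212795]
{'time_s': 0.1, 'joints': array([ 1.12557684e+00,  3.13394848e-01,  1.49836460e+00,  2.27033868e-05,
        1.33102964e+00, -2.23380100e-01]), 'dq': array([-0.00106853,  0.00141558, -0.00319388, -0.00034912,  0.00196089,
       -0.00070122]), 'tau': array([ 1.92924563e-03, -4.12899506e+01, -2.60142320e+01, -1.74367883e-04,
        3.09306350e-03, -1.43320773e-05]), 'eef_pos': array([115.40402315, 511.91585497, 230.79058841]), 'ee_rot': array([-2.06695797e-04,  1.10695057e-01,  9.93854238e-01, -5.61485664e-04]), 'force': array([ 0.76999122, -0.13406216, -0.01349031]), 'wrist_torque': array([-0.0764574 , -0.00025433, -0.01168336]), 'grip_force': 0.0, 'grip_width': 1.000203448074705}
```

View pics/scene0.png

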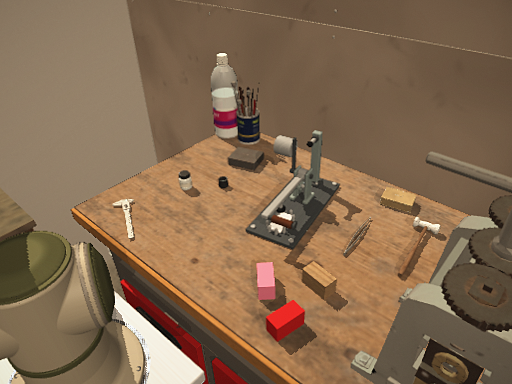

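View pics/top0.png

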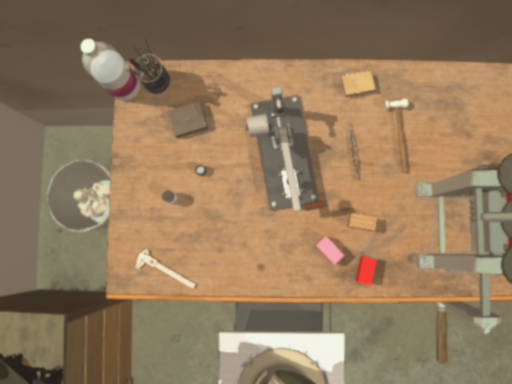

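The scene view shows the jig: plate at about (295,210), handle at (283,221), post at (316,150). The wooden block is at (320,279), with pink and red decoys at (265,280) and (286,320). In the top view the plate spans (252..318, 97..210) and the block is at (362,221). Next I'll measure both.

```bash
cat > h.py <<'E'
import numpy as np,cv2,pickle
def ray(c,uv):
    p=cv2.undistortPoints(np.array(uv,float).reshape(-1,1,2),c["K"],np.array(c["dist_coeffs"])).reshape(-1,2)
    R=np.array(c["R"]);return -R.T@np.array(c["t"]),np.c_[p,np.ones(len(p))]@R
def plane(c,uv,z):
    o,d=ray(c,uv);return o+d*((z-o[2])/d[:,2])[:,None]
def proj(c,X):
    return cv2.projectPoints(np.array(X,float).reshape(-1,1,3),cv2.Rodrigues(np.array(c["R"]))[0],np.array(c["t"]),c["K"],np.array(c["dist_coeffs"]))[0].reshape(-1,2)
def tri(c1,p1,c2,p2):
    o1,d1=ray(c1,[p1]);o2,d2=ray(c2,[p2]);s=np.linalg.lstsq(np.c_[d1[0],-d2[0]],o2-o1,rcond=None)[0]
    a,b=o1+d1[0]*s[0],o2+d2[0]*s[1];return (a+b)/2,np.linalg.norm(a-b)
E
python3 - <<'E'
from h import *
t=pickle.load(open("top.pkl","rb"));s=pickle.load(open("scene.pkl","rb"))
a=cv2.resize(t["img"][80:240,230:390],None,fx=3.7,fy=3.7,interpolation=cv2.INTER_CUBIC)
cv2.imwrite("pics/ct.png",a)
b=cv2.resize(s["img"][120:310,235:385],None,fx=3.1,fy=3.1,interpolation=cv2.INTER_CUBIC)
cv2.imwrite("pics/cs.png",b)
for u in [(362,221),(312,205),(345,150),(300,150)]: print(u,t["img"][u[1],u[0]],cv2.cvtColor(t["img"],cv2.COLOR_BGR2HSV)[u[1],u[0]])
for u in [(283,221),(318,273),(330,290)]: print(u,s["img"][u[1],u[0]])
E
```

```text
(362, 221) [109 168 220] [ 16 129 220]
(312, 205) [ 53  80 129] [ 11 150 129]
(345, 150) [102 143 184] [ 15 114 184]
(300, 150) [69 78 84] [18 46 84]
(283, 221) [ 30  52 100]
(318, 273) [103 162 215]
(330, 290) [ 50  82 117]
```

View pics/ct.png

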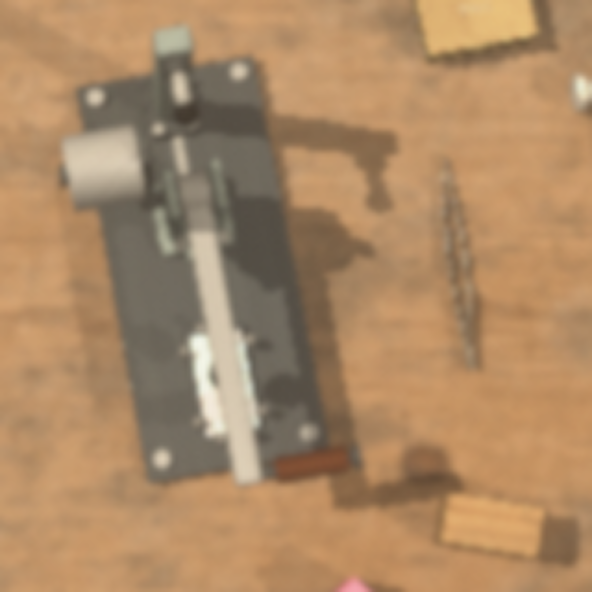

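View pics/cs.png

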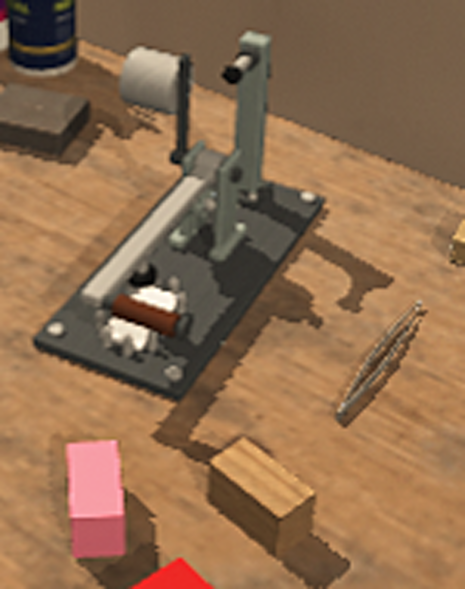

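The top crop gives the plate corners at (78,88), (258,60), (328,455) and (152,480), the handle at (312,463), and the block's top face at (445,492), (547,508), (540,556) and (438,540). The scene crop shows the handle at (147,314), with the arm lying shut over the nest.

Run:
```python
from h import *
t=pickle.load(open("top.pkl","rb"));s=pickle.load(open("scene.pkl","rb"))
f=lambda P:[(230+(u+.5)/3.7-.5,80+(v+.5)/3.7-.5) for u,v in P]
P=plane(t,f([(78,88),(258,60),(328,455),(152,480)]),10);print(P.round(0))
c=P.mean(0);xa=(P[0]+P[1]-P[2]-P[3])/2;ya=(P[0]+P[3]-P[1]-P[2])/2
print("plate c",c,np.linalg.norm(xa),np.linalg.norm(ya),np.arctan2(xa[1],xa[0]),np.arctan2(-ya[0],ya[1]))
B=plane(t,f([(445,492),(547,508),(540,556),(438,540)]),40)
l=(B[1]+B[2]-B[0]-B[3])/2;w=(B[0]+B[1]-B[2]-B[3])/2
print("block",B.mean(0),np.linalg.norm(l),np.linalg.norm(w),"short-axis yaw",np.arctan2(w[1],w[0]),np.arctan2(l[1],l[0])+np.pi/2)
g=lambda u,v:(235+(u+.5)/3.1-.5,120+(v+.5)/3.1-.5)
h,e=tri(t,f([(312,463)])[0],s,g(147,314));print("handle",h,e)
# sleeve masks
for c,r,n in((t,(195,210,300,328),"t"),(s,(205,240,265,300),"s")):
    im=c["img"].astype(int);m=np.zeros(im.shape[:2],np.uint8);a=im[r[0]:r[1],r[2]:r[3]]
    m[r[0]:r[1],r[2]:r[3]]=(a[...,2]>1.9*a[...,1])*1
    v,u=np.nonzero(m);print(n,len(u),u.mean(),v.mean(),u.min(),u.max(),v.min(),v.max())
# handle ends on plane z85 in top
H=plane(t,f([(275,469),(348,458)]),85);print(H,H.mean(0))
# bar centre line z=91
L=plane(t,f([(204,235),(247,480)]),91);d=L[0]-L[1];print("bar yaw",np.arctan2(d[1],d[0]),L)
print("post top",plane(t,f([(173,40)]),158))
```

```text
[[744.  84.  10.]
 [765. -45.  10.]
 [481. -92.  10.]
 [463.  30.  10.]]
plate c [613.48964335  -6.02101733  10.        ] 286.93893098368954 127.0694022412538 0.17783891612681177 0.15312728673660647
block [ 432.21809555 -200.68671724   40.        ] 69.95882328962018 32.83321341297857 short-axis yaw -0.1607022288013329 -0.15340079045295307
handle [469.72770618 -75.20666176  86.66292195] 1.2376778928338987<stdin>:16: RuntimeWarning: Mean of empty slice.
  ret = ret.dtype.type(ret / rcount)
Traceback (most recent call last):
ValueError: zero-size array to reduction operation minimum which has no identity
```

```bash
python3 -m handwheel '[[[-1,0.44,-0.73,-0.1,-0.53],[-1,0.44,-0.73,-0.1,-0.53],[-1,0.44,-0.73,-0.1,-0.53],[-1,0.44,-0.73,-0.1,-0.53],[-1,0.44,-0.73,-0.1,-0.53],[-1,0.44,-0.73,-0.1,-0.53],[-1,0.44,-0.73,-0.1,-0.53],[-1,0.44,-0.73,-0.1,-0.53]]]' 25
python3 -m handwheel '[[[-1,0.44,-0.73,-0.1,-0.53],[-1,0.44,-0.73,-0.1,-0.53],[-1,0.44,-0.73,-0.1,-0.53],[-1,0.44,-0.73,-0.1,-0.53],[-1,0.44,-0.73,-0.1,-0.53],[-1,0.44,-0.73,-0.1,-0.53],[-1,0.44,-0.73,-0.1,-0.53],[-1,0.44,-0.73,-0.1,-0.53],[-1,0,0,0,0],[-1,0,0,0,0]]]'
```

```text
time_s: 0.9
eef_pos: [291.9, 218.6, 191.1]
ee_rot: [0.0, 0.397, 0.918, 0.0]
force: [1.5, 0.7, -0.3]
grip_width: 0.997
grip_force: 0.0
time_s: 1.9
eef_pos: [467.2, -72.1, 150.7]
ee_rot: [-0.001, 0.647, 0.763, -0.0]
force: [-0.5, -0.1, -0.3]
grip_width: 0.999
grip_force: 0.0
```

```bash
python3 -m handwheel '[[[-1,0.05,-0.06,-0.5,0],[-1,0,0,-0.5,0],[-1,0,0,-0.4,0],[-1,0,0,-0.3,0],[-1,0,0,0,0]]]'
python3 - <<'E'
from rig import ctrl, optics
import cv2,numpy as np
a=optics.capture("scene")["img"][140:260,210:350];b=optics.capture("top")["img"][150:270,240:380]
cv2.imwrite("pics/g1.png",np.vstack([cv2.resize(x,None,fx=2.5*1,fy=2.5,interpolation=cv2.INTER_CUBIC) for x in(a,b)])[:600])
E
```

```text
time_s: 2.4
eef_pos: [468.6, -73.4, 65.0]
ee_rot: [-0.002, 0.646, 0.764, -0.001]
force: [-0.5, -0.5, 0.3]
grip_width: 0.999
grip_force: 0.0
```

View pics/g1.png

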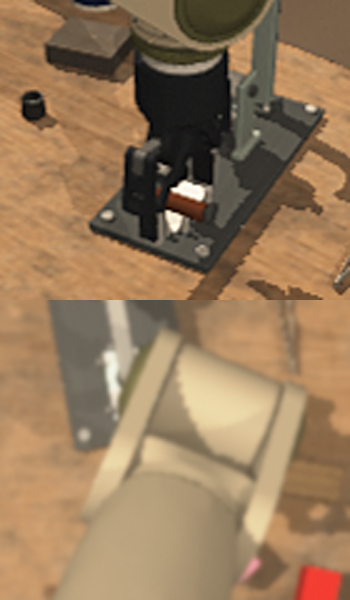

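Run:
```python
from h import *
t=pickle.load(open("top.pkl","rb"));s=pickle.load(open("scene.pkl","rb"))
f=lambda P:[(230+(u+.5)/3.7-.5,80+(v+.5)/3.7-.5) for u,v in P]
g=lambda u,v:(235+(u+.5)/3.1-.5,120+(v+.5)/3.1-.5)
H=plane(t,f([(275,469),(348,458)]),85);print(H.round(0),H.mean(0),H[1]-H[0])
L=plane(t,f([(204,235),(247,480)]),91);d=L[0]-L[1];print("bar yaw",np.arctan2(d[1],d[0]),L.round(0))
for q in((112,303),(182,325)): print(plane(s,[g(*q)],85))
y=np.array([.987,.164,0]);T=np.array([468.6,-73.4,85]);x=np.array([.164,-.987,0])
for k in(-42,-57,42): print(k,((proj(s,[T+k*y,T+k*y-20*np.array([0,0,1])])-[210,140])*2.5).round(0).tolist())
```

```text
[[465. -51.  85.]
 [473. -98.  85.]] [469.10409409 -74.58878963  85.        ] [  7.35030201 -47.56295669   0.        ]
bar yaw 0.1710652191317277 [[619.  -4.  91.]
 [458. -32.  91.]]
[[465.41687543 -47.57009723  85.        ]]
[[ 477.98418452 -100.57290004   85.        ]]
-42 [[153.0, 232.0], [153.0, 249.0]]
-57 [[144.0, 242.0], [144.0, 260.0]]
42 [[200.0, 178.0], [199.0, 195.0]]
```

The picture shows both fingers straddling the sleeve, with the near finger at (148,200), which matches the prediction. I can close.

```bash
python3 -m handwheel '[[[1,0,0,0,0],[1,0,0,0,0],[1,0,0,0,0],[1,0,0,0,0],[1,0,0,0,0],[1,0,0,0,0],[1,0,0,0,0],[1,0,0,0,0]]]' 30
```

```text
time_s: 3.3
eef_pos: [468.7, -75.0, 66.3]
ee_rot: [-0.001, 0.646, 0.763, -0.001]
force: [-7.6, -1.7, 4.9]
grip_width: 0.2
grip_force: 30.4
```

```bash
python3 -c "
import numpy as np
a=.06*np.arange(0,35);s=192*(1-np.cos(a));z=192*np.sin(a)
for i in range(34): d=s[i+1]-s[i];print(round(a[i+1],2),'%.2f,%.2f,%.2f'%(d*.985/50,d*.17/50,(z[i+1]-z[i])/50))"
```

```text
0.06 0.01,0.00,0.23
0.12 0.02,0.00,0.23
0.18 0.03,0.01,0.23
0.24 0.05,0.01,0.23
0.3 0.06,0.01,0.22
0.36 0.07,0.01,0.22
0.42 0.09,0.01,0.21
0.48 0.10,0.02,0.21
0.54 0.11,0.02,0.20
0.6 0.12,0.02,0.19
0.66 0.13,0.02,0.19
0.72 0.14,0.02,0.18
0.78 0.15,0.03,0.17
0.84 0.16,0.03,0.16
0.9 0.17,0.03,0.15
0.96 0.18,0.03,0.14
1.02 0.19,0.03,0.13
1.08 0.20,0.03,0.11
1.14 0.20,0.04,0.10
1.2 0.21,0.04,0.09
1.26 0.21,0.04,0.08
1.32 0.22,0.04,0.06
1.38 0.22,0.04,0.05
1.44 0.22,0.04,0.04
1.5 0.23,0.04,0.02
1.56 0.23,0.04,0.01
1.62 0.23,0.04,-0.00
1.68 0.23,0.04,-0.02
1.74 0.22,0.04,-0.03
1.8 0.22,0.04,-0.05
1.86 0.22,0.04,-0.06
1.92 0.22,0.04,-0.07
1.98 0.21,0.04,-0.09
2.04 0.21,0.04,-0.10
```

```bash
python3 -m handwheel '[[[1,0,0,0.12,0],[1,0.01,0,0.17,0],[1,0.02,0,0.23,0],[1,0.03,0.01,0.23,0],[1,0.05,0.01,0.23,0],[1,0.06,0.01,0.22,0],[1,0.07,0.01,0.22,0]]]'
python3 -c "
from rig import ctrl;s=ctrl.sense();print(s['wrist_torque'])"
```

```text
time_s: 4.0
eef_pos: [482.3, -72.5, 138.3]
ee_rot: [0.0, 0.646, 0.763, 0.0]
force: [2.0, 2.0, -2.6]
grip_width: 0.196
grip_force: 29.8
[ 0.37985833 -0.30501923  0.20816867]
```

```bash
python3 -m handwheel '[[[1,0.09,0.01,0.21,0],[1,0.10,0.02,0.21,0],[1,0.11,0.02,0.2,0],[1,0.12,0.02,0.19,0],[1,0.13,0.02,0.19,0],[1,0.14,0.02,0.18,0],[1,0.15,0.03,0.17,0],[1,0.16,0.03,0.16,0],[1,0.17,0.03,0.15,0]]]'
python3 -m handwheel '[[[1,0.18,0.03,0.14,0],[1,0.19,0.03,0.13,0],[1,0.20,0.03,0.11,0],[1,0.20,0.04,0.1,0],[1,0.1,0.02,0.05,0],[1,0,0,0,0]]]'
```

```text
time_s: 4.9
eef_pos: [542.4, -61.2, 219.2]
ee_rot: [-0.0, 0.646, 0.763, 0.002]
force: [16.1, 7.4, -21.8]
grip_width: 0.198
grip_force: 29.7
time_s: 5.5
eef_pos: [585.0, -53.2, 244.1]
ee_rot: [-0.002, 0.646, 0.763, 0.001]
force: [6.9, 9.4, -19.2]
grip_width: 0.199
grip_force: 30.1
```

```bash
python3 -m handwheel '[[[1,0.02,0.02,-0.04,0],[1,0,0,0,0]]]'
```

```text
time_s: 5.7
eef_pos: [585.6, -53.2, 244.2]
ee_rot: [-0.001, 0.646, 0.763, 0.001]
force: [4.7, 6.5, -8.3]
grip_width: 0.2
grip_force: 31.1
```

```bash
python3 -m handwheel '[[[1,0.11,0.03,0.03,0.1],[1,0.11,0.03,0.03,0.05],[1,0.11,0.02,0.04,0],[1,0.11,0.02,0.03,0],[1,0,0,0,0]]]'
```

```text
time_s: 6.2
eef_pos: [607.9, -49.0, 251.8]
ee_rot: [0.0, 0.638, 0.77, 0.0]
force: [0.7, 5.5, -1.8]
grip_width: 0.2
grip_force: 31.1
```

Run:
```python
from h import *
t=pickle.load(open("top.pkl","rb"));s=pickle.load(open("scene.pkl","rb"))
f=lambda u,v:(230+(u+.5)/3.7-.5,80+(v+.5)/3.7-.5)
g=lambda u,v:(235+(u+.5)/3.1-.5,120+(v+.5)/3.1-.5)
O=np.array([468.7,-75,0])+192*np.array([.983,.185,0])+42*np.array([-.185,.983,0]);print("origin",O)
J=np.array([[.983,.185,0],[-.185,.983,0],[0,0,1]])
for a,b in(((186,112),(232,74)),):
    p,e=tri(t,f(*a),s,g(*b));print(J@(p-O),e)
print(J@(plane(s,[g(232,74)],155)-O).T, J@(plane(t,[f(186,112)],155)-O).T)
```

```text
origin [649.666   1.806   0.   ]
[ 3.50027811e+01 -1.12068026e-01  1.55915014e+02] 0.41940095321141535
[[ 36.67853221]
 [  0.38636053]
 [155.        ]] [[3.51493092e+01]
 [8.86624295e-03]
 [1.55000000e+02]]
```

The bumper triangulates to about 36 mm behind the hinge, so contact should come near 1.9–1.97 rad. I'll swing on to about 1.7, then feel for it.

```bash
python3 -m handwheel '[[[1,0.22,0.05,0.05,0],[1,0.22,0.05,0.04,0.05],[1,0.22,0.05,0.03,0],[1,0,0,0,0]]]'
python3 -m handwheel '[[[1,0.23,0.04,0.01,0],[1,0.23,0.04,0,0.05],[1,0.23,0.05,-0.01,0],[1,0.22,0.04,-0.03,0],[1,0,0,0,0]]]'
```

```text
time_s: 6.6
eef_pos: [641.4, -42.6, 257.8]
ee_rot: [0.001, 0.636, 0.772, -0.0]
force: [2.7, -0.3, -0.5]
grip_width: 0.198
grip_force: 31.3
time_s: 7.1
eef_pos: [686.6, -34.1, 256.1]
ee_rot: [0.001, 0.633, 0.774, 0.0]
force: [3.1, -1.1, 1.3]
grip_width: 0.199
grip_force: 31.5
```

```bash
python3 -m handwheel '[[[1,0.09,0.02,-0.02,0],[1,0.09,0.02,-0.02,0],[1,0.09,0.01,-0.02,0],[1,0,0,0,0],[1,0,0,0,0]]]'
python3 -m handwheel '[[[1,0.06,0.01,-0.01,0],[1,0.06,0.01,-0.02,0],[1,0,0,0,0],[1,0,0,0,0]]]'
```

```text
time_s: 7.6
eef_pos: [699.5, -31.6, 253.6]
ee_rot: [0.001, 0.633, 0.774, 0.0]
force: [4.3, -3.4, 2.4]
grip_width: 0.196
grip_force: 31.8
time_s: 8.0
eef_pos: [705.6, -30.4, 252.0]
ee_rot: [0.001, 0.633, 0.774, 0.0]
force: [4.4, -3.6, 4.1]
grip_width: 0.195
grip_force: 31.8
```

```bash
python3 -m handwheel '[[[1,0.07,0.01,-0.01,0],[1,0.07,0.01,-0.01,0],[1,0,0,0,0],[1,0,0,0,0]]]'
```

```text
time_s: 8.4
eef_pos: [712.0, -29.2, 250.2]
ee_rot: [0.0, 0.633, 0.774, -0.0]
force: [1.4, -5.1, 1.8]
grip_width: 0.198
grip_force: 31.7
```

```bash
python3 -m handwheel '[[[1,0.05,0.01,-0.01,0],[1,0.05,0,-0.02,0],[1,0,0,0,0],[1,0,0,0,0]]]'
```

```text
time_s: 8.8
eef_pos: [716.5, -28.4, 248.8]
ee_rot: [-0.001, 0.633, 0.774, -0.001]
force: [-3.5, -4.1, 2.2]
grip_width: 0.197
grip_force: 31.8
```

```bash
python3 -m handwheel '[[[1,-0.03,0,0.01,0],[1,-0.03,-0.01,0.01,0],[1,0,0,0,0],[1,0,0,0,0]]]'
```

```text
time_s: 9.2
eef_pos: [713.9, -28.9, 249.6]
ee_rot: [-0.0, 0.633, 0.774, -0.0]
force: [-1.2, -3.5, 0.2]
grip_width: 0.197
grip_force: 31.5
```

```bash
python3 -m handwheel '[[[1,-0.02,-0.01,0,0],[1,0,0,0,0],[0.5,0,0,0,0],[0.3,0,0,0,0],[0,0,0,0,0],[-0.2,0,0,0,0],[-0.2,0,0,0,0],[-0.2,0,0,0,0]]]'
python3 - <<'E'
from rig import optics
import cv2,pickle
c=optics.capture("scene");pickle.dump(c,open("s2.pkl","wb"));a=c["img"][70:260,210:380];cv2.imwrite("pics/rel.png",cv2.resize(a,None,fx=3,fy=3))
E
```

```text
time_s: 10.0
eef_pos: [713.0, -29.3, 249.8]
ee_rot: [-0.0, 0.633, 0.774, 0.0]
force: [-0.4, 0.0, -0.3]
grip_width: 0.6
grip_force: 0.0
```

View pics/rel.png

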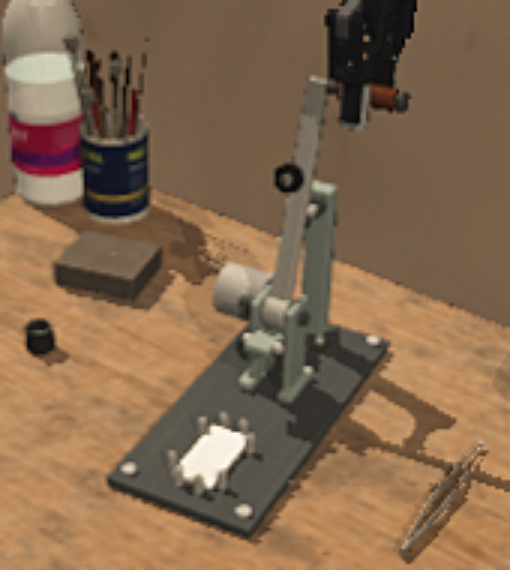

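The arm rests open on the bumper post, at (310,200) in the crop, with the fingers clear of the sleeve. I'll lift away and refine the nest and block from the pictures.

```bash
python3 -m handwheel '[[[-0.2,0,0,0.3,0],[-0.2,0,0,0.5,0],[-0.2,0,0,0.4,0],[-0.2,-0.4,-0.2,0.1,0],[-0.4,-0.8,-0.5,0,0],[-0.4,-0.8,-0.5,0,0],[-0.4,-0.8,-0.5,0,0],[-0.4,-0.8,-0.5,0,0],[-0.4,-0.8,-0.5,0,0],[-0.4,-0.8,-0.5,0,0]]]'
python3 - <<'E'
from h import *
from rig import optics
s=optics.capture("scene");t=optics.capture("top");pickle.dump(s,open("s3.pkl","wb"));pickle.dump(t,open("t3.pkl","wb"))
O=np.array([649.7,1.8,0]);u=np.array([.983,.185,0]);v=np.array([-.185,.983,0]);N=O-120*u
pins=[N+a*u+b*v+[0,0,28] for a,b in [(25,22.5),(-25,22.5),(25,-22.5),(-25,-22.5),(38.5,11),(38.5,-11),(-38.5,11),(-38.5,-11)]]
out=[]
for c,(x,y,w,h),k in((s,(255,195,75,60),8),(t,(255,150,75,60),8)):
    im=cv2.resize(c["img"][y:y+h,x:x+w],None,fx=k,fy=k,interpolation=cv2.INTER_CUBIC)
    for p in proj(c,pins): cv2.circle(im,tuple(((p-[x,y]+.5)*k-.5).astype(int)),4,(0,0,255),1)
    out.append(im[:, :])
cv2.imwrite("pics/nest.png",cv2.resize(np.vstack(out),None,fx=.62,fy=.62,interpolation=cv2.INTER_AREA))
hs=cv2.cvtColor(s["img"],cv2.COLOR_BGR2HSV)
for n,c in(("s",s),("t",t),("t0",pickle.load(open("top.pkl","rb")))):
    r=(295,345,255,305) if n=="s" else (342,385,208,236)
    a=c["img"][r[2]:r[3],r[0]:r[1]].astype(int);m=((a[...,2]>195)&(a[...,2]-a[...,0]>85)).astype(np.uint8)
    k=max(cv2.findContours(m,0,2)[0],key=cv2.contourArea)
    q=(k.reshape(-1,2)+[r[0],r[2]]).astype(float);W=plane(c,q,40)[:,:2].astype(np.float32);print(n,len(k),cv2.minAreaRect(W))
E
python3 -c "
from rig import ctrl;print(ctrl.sense()['eef_pos'])"
```

```text
time_s: 11.05
eef_pos: [451.2, -189.9, 315.0]
ee_rot: [0.0, 0.633, 0.774, -0.0]
force: [0.7, -0.4, -0.2]
grip_width: 0.699
grip_force: 0.0
s 50 ((435.4130554199219, -201.7872314453125), (63.93414306640625, 37.64629364013672), 80.44651794433594)
t 4 ((447.798583984375, -175.1290740966797), (2.5117242336273193, 5.045349597930908), 89.21778106689453)
t0 28 ((432.9486083984375, -200.91458129882812), (63.2276725769043, 32.44141387939453), 78.82244873046875)
[ 449.91509046 -191.41552902  315.51126468]
```

View pics/nest.png

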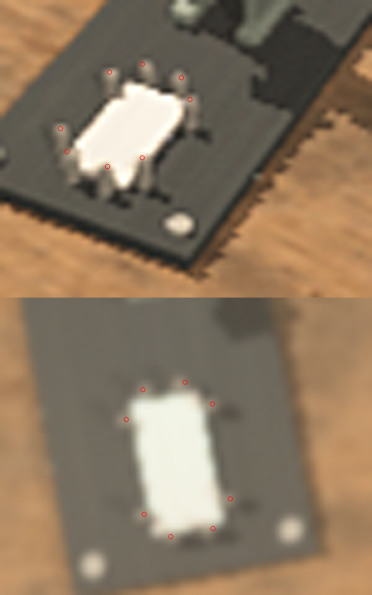

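The predicted pin tops (red circles) fall on the pins to within about 1 px in both views, so the nest is near (531.7, -20.4). I'll refine it from the white floor.

Run:
```python
from h import *
for n,r in(("t3",(275,305,165,205)),("s3",(260,300,205,240))):
    c=pickle.load(open(n+".pkl" ,"rb"))
    a=c["img"][r[2]:r[3],r[0]:r[1]];m=(a.min(2)>170).astype(np.uint8)
    k=max(cv2.findContours(m,0,1)[0],key=cv2.contourArea)
    W=plane(c,(k.reshape(-1,2)+[r[0],r[2]]).astype(float),16)[:,:2].astype(np.float32)
    M=cv2.moments(m,True);ce=plane(c,[(M["m10"]/M["m00"]+r[0],M["m01"]/M["m00"]+r[2])],16)
    print(n,cv2.minAreaRect(W),ce)
```

```text
t3 ((532.1626586914062, -19.558107376098633), (70.5494613647461, 35.714500427246094), 10.40330696105957) [[531.45827137 -19.95658799  16.        ]]
s3 ((532.2921142578125, -20.24921989440918), (71.01691436767578, 36.80698013305664), 8.820273399353027) [[533.52059932 -21.3686241   16.        ]]
```

```bash
python3 -m handwheel '[[[-0.4,-0.1,-0.1,-0.8,-0.5],[-0.4,-0.1,-0.1,-0.9,-0.5],[-0.4,-0.1,0,-0.9,-0.5],[-0.4,-0.04,0,-0.9,-0.5],[-0.4,0,0,-0.9,-0.5],[-0.4,0,0,-0.5,-0.16],[-0.4,0,0,0,0],[-0.4,0,0,0,0]]]'
```

```text
time_s: 11.95
eef_pos: [436.7, -199.5, 70.7]
ee_rot: [0.0, 0.765, 0.644, 0.0]
force: [0.6, -0.1, 0.7]
grip_width: 0.702
grip_force: 0.0
```

```bash
python3 -m handwheel '[[[-0.4,-0.07,-0.03,-0.4,0],[-0.4,0,0,-0.4,0],[-0.4,0,0,-0.27,0],[-0.4,0,0,-0.1,0],[-0.4,0,0,0,0]]]'
python3 -m handwheel '[[[0.4,0,0,0,0],[0.6,0,0,0,0],[1,0,0,0,0],[1,0,0,0,0],[1,0,0,0,0],[1,0,0,0,0],[1,0,0,0,0]]]' 30
```

```text
time_s: 12.45
eef_pos: [433.2, -201.2, 12.2]
ee_rot: [0.001, 0.765, 0.644, 0.0]
force: [0.1, 0.6, 1.4]
grip_width: 0.701
grip_force: 0.0
time_s: 13.15
eef_pos: [433.2, -201.3, 12.4]
ee_rot: [0.001, 0.765, 0.644, 0.0]
force: [0.4, 0.5, 7.3]
grip_width: 0.391
grip_force: 31.0
```

```bash
python3 -m handwheel '[[[1,0,0,0.2,0],[1,0,0,0.7,0],[1,0,0,0.7,0],[1,0,0,0.2,0]]]'
python3 -m handwheel '[[[1,0.2,0.36,0,-0.87],[1,0.2,0.36,0,-0.87],[1,0.2,0.36,0,-0.87],[1,0.2,0.36,0,-0.87],[1,0.2,0.36,0,-0.87],[1,0.2,0.36,0,-0.87],[1,0.2,0.36,0,-0.87],[1,0.2,0.36,0,-0.87],[1,0.2,0.36,0,-0.87],[1,0.2,0.36,0,-0.87]]]'
python3 -m handwheel '[[[1,0,0,-0.2,0],[1,0,0,-0.2,0],[1,0,0,0,0],[1,0,0,0,0]]]'
python3 - <<'E'
from h import *
from rig import optics,ctrl
s=optics.capture("scene");pickle.dump(s,open("s4.pkl","wb"))
t=optics.capture("top");pickle.dump(t,open("t4.pkl","wb"))
a=cv2.resize(s["img"][160:260,240:340],None,fx=6,fy=6,interpolation=cv2.INTER_CUBIC);cv2.imwrite("pics/ins.png",a)
print(ctrl.sense()["eef_pos"])
E
```

```text
time_s: 13.55
eef_pos: [433.7, -201.7, 105.0]
ee_rot: [0.003, 0.765, 0.644, 0.001]
force: [0.6, 0.3, -1.0]
grip_width: 0.394
grip_force: 30.3
time_s: 14.55
eef_pos: [532.5, -20.0, 101.1]
ee_rot: [-0.0, 0.996, 0.09, -0.0]
force: [0.0, -0.5, -0.3]
grip_width: 0.391
grip_force: 30.2
time_s: 14.95
eef_pos: [532.1, -21.5, 80.9]
ee_rot: [-0.0, 0.996, 0.092, -0.0]
force: [0.6, 0.4, -0.6]
grip_width: 0.392
grip_force: 30.2
[532.50335727 -21.40179008  81.54565866]
```

View pics/ins.png

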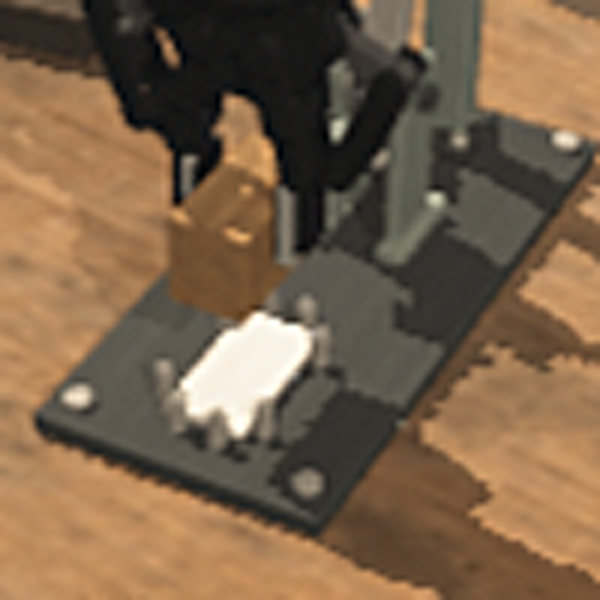

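Run:
```python
from h import *
s=pickle.load(open("s4.pkl","rb"));u=np.array([.983,.184,0]);v=np.array([-.184,.983,0]);C=np.array([532.3,-21.4,68.5])
q=lambda X:(((proj(s,X)-[240,160])+.5)*6-.5).round(0).tolist()
for a,b in((-33,17),(-33,-17),(33,-17)): print(a,b,q([C+a*u+b*v,C+a*u+b*v+[0,0,40]]))
g=lambda x,y:[(240+(x+.5)/6-.5,160+(y+.5)/6-.5)]
for p in((171,296),(240,319),(288,272)): d=plane(s,g(*p),68.5)[0]-C;print(p,d@u,d@v)
a=s["img"][195:214,266:292];np.set_printoptions(linewidth=200);print(a[...,2])
```

```text
-33 17 [[166.0, 301.0], [165.0, 219.0]]
-33 -17 [[244.0, 328.0], [244.0, 245.0]]
33 -17 [[322.0, 237.0], [324.0, 155.0]]
(171, 296) -29.20881744659637 17.145786059147277
(240, 319) -28.78788452839044 -13.088435983614715
(288, 272) 6.20114099207752 -15.70188658298331
[[167 174 182 207 185 124 126 125 123 125 137 142 139 130 126 132 139 141 150 106  83 134 108  47  17  22]
 [150 141 141 186 206 165 124 122 124 131 138 136 126 118 123 127 132 144 139  87  91 133 110  47  15  23]
 [147 128 111 119 140 144 124 114 127 133 130 124 114 116 124 128 130 126 114  80  94 133 107  48  21  23]
 [161 142 114 103 107 113 113 112 119 120 122 163 206 175 126 131 129 117 106  84  95 135 109  48  17  23]
 [173 153 119 107 110 112 109 114 114 114 112 137 192 224 233 193 116 107 108  79  87 136 108  46  18  23]
 [172 157 121 108 112 110 113 115 116 116 116 113 121 148 167 141 103 105 112  74  85 136 108  47  13  16]
 [166 155 120 107 111 111 111 110 111 113 113 112 108 104 107 106 101 106 111  76  84 135  99  25   8  27]
 [170 157 122 107 110 111 110 109 113 111 107 111 114 114 114 110 104 106 108  82  9
[... 500 characters left out ...]
 109 109 115 114 106 110 113 112 102  94  91  94  93  92]
 [ 79  89 106 112 112 111 109 109 109 112 113 113 113 112 116 115 110 113 118 121 101  90  93  92  90  90]
 [ 83  84  99 115 114 112 114 113 114 115 111 111 112 114 115 115 111 112 127 132 104  91  92  87 124 126]
 [ 83  82  89  96  96 100 110 116 117 116 113 110 110 113 119 114 109 107 124 131 107  87  80 113 159 166]
 [ 83  87  86  83  83  83  92 107 113 113 116 111 111 109 112 107  87  92 115 122 102  83  75 110 149 159]
 [ 86  85  87  84  81  80  86  97  91  94 112 116 112 103  96 146 242 255 192 110  84  72  68  89 122 139]
 [ 85  87  86  83  82  85  93  95  90  90 111 128 123 108 146 242 255 255 255 255 229 100  61  69 105 129]]
```

Run:
```python
from h import *
s=pickle.load(open("s4.pkl","rb"));a=s["img"][190:222,262:296].astype(int)
np.set_printoptions(linewidth=220);print((a[...,2]-a[...,0])[12:30]);
b=s["img"][176:204,262:292];print(b[...,1][:16])
```

```text
[[83 82 81 81 84 80 67 61 62 62 63 62 63 63 60 62 63 63 64 63 58 61 64 38 12 24 19 20 18  9 14 14 13 14]
 [78 80 81 84 87 84 68 61 62 61 63 63 62 60 59 59 61 64 66 64 59 60 63 44 23 22 24 27 23 13 15 14 14 15]
 [74 74 77 80 85 77 60 62 62 61 62 64 63 61 60 59 60 63 67 64 60 60 60 59 50 44 41 25 15 13 14 14 14 13]
 [79 78 79 83 72 49 49 63 62 61 62 63 64 64 64 62 59 60 65 67 62 61 62 66 69 59 33 15 12 14 13 14 14 15]
 [82 82 85 74 38 22 51 66 60 61 62 64 65 64 63 62 58 61 63 65 60 59 64 67 66 41 13 12 13 14 14 14 13 14]
 [84 88 77 42 11 18 51 66 65 61 61 63 62 61 65 63 60 59 65 65 59 63 66 63 40 16 11 14 14 13 13 13 14 14]
 [86 78 42 11  7 23 54 67 65 63 61 62 61 63 62 63 63 63 66 65 63 65 65 44 17 10 12 14 13 12 13 14 14 15]
 [82 51 11  9 11 13 37 66 70 66 66 63 64 64 62 62 63 65 66 65 63 68 55 33 16 12 13 12 22 22 13 14 16 15]
 [53 16 10 12 12  9 16 28 42 55 63 69 67 66 64 61 63 64 65 66 66 53 32 26 18 13 11 22 31 34 25 14 15 14]
 [17  9 12 13 13 14 13 11 15 17 25 47 59 64 67 64 63 62 66 68 54 32 23 25 19 13 11 22 30 32 25 12 15 13]
 [ 9 11 12 15 13 14 15 14 11 10 11 18 19 29 50 66 
[... 2059 characters left out ...]
138 103  28  15  11  38 127 170 158 142 137 135 146 165 122  21  20  21  25  24  26]
 [126 125 121 115 115 123  86  10  96 123  69  16  13  19  65 110 121 132 142 137 142 149 158 129  48  16  23  23  26  27]
 [126 124 123 124 123 124  84  14  90 106  40   7  11  55  97 101  96  97  96 120 153 160 163 130  51  14  21  21  25  25]
 [129 125 123 124 129 132  90   8  91 106  40   3  64 104 101  96  91  86  84  99 107 133 162 135  69  14  22  23  26  26]
 [126 129 129 131 133 142 101  15  89 104  35  58 103 106  94  93  91  90  91  93  83  83 125 117  53  20  20  24  25  23]
 [125 125 130 136 140 145  99  12  90 102  71  98 102  95  92  91  92  91 139 143  91  75  79  75  91  91  21  18  21  22]]
```

```bash
python3 -m handwheel '[[[1,-0.03,0.02,-0.2,0],[1,0,0,-0.3,0],[1,0,0,-0.2,0],[1,0,0,0,0],[1,0,0,0,0]]]'
python3 -m handwheel '[[[1,0,0,-0.05,0],[1,0,0,-0.05,0],[1,0,0,-0.05,0],[1,0,0,0,0]]]'
```

```text
time_s: 15.55
eef_pos: [531.1, -19.9, 46.3]
ee_rot: [-0.0, 0.996, 0.092, -0.0]
force: [0.4, -0.7, -0.6]
grip_width: 0.39
grip_force: 30.2
time_s: 15.95
eef_pos: [530.9, -19.8, 38.5]
ee_rot: [-0.0, 0.996, 0.092, -0.0]
force: [-0.3, -0.4, -0.7]
grip_width: 0.393
grip_force: 30.2
```

```bash
python3 -m handwheel '[[[1,0,0,-0.04,0],[1,0,0,-0.04,0],[1,0,0,0,0]]]';python3 -m handwheel '[[[1,0,0,-0.04,0],[1,0,0,-0.02,0],[1,0,0,0,0]]]'
```

```text
time_s: 16.25
eef_pos: [530.9, -19.8, 34.5]
ee_rot: [-0.0, 0.996, 0.092, -0.0]
force: [0.1, 0.3, 0.3]
grip_width: 0.393
grip_force: 30.2
time_s: 16.55
eef_pos: [530.9, -19.8, 31.6]
ee_rot: [-0.0, 0.996, 0.092, -0.0]
force: [-0.2, -1.6, -0.1]
grip_width: 0.388
grip_force: 30.2
```

Sliding in between the pins with no contact force; about 3 mm to go.

```bash
python3 -m handwheel '[[[1,0,0,-0.02,0],[1,0,0,-0.02,0],[1,0,0,0,0]]]';python3 -m handwheel '[[[1,0,0,-0.01,0],[1,0,0,-0.01,0],[1,0,0,0,0]]]'
```

```text
time_s: 16.85
eef_pos: [530.9, -19.9, 29.7]
ee_rot: [-0.0, 0.996, 0.092, -0.0]
force: [-0.4, 0.7, -0.3]
grip_width: 0.392
grip_force: 30.2
time_s: 17.15
eef_pos: [531.0, -19.9, 28.8]
ee_rot: [0.0, 0.996, 0.092, -0.0]
force: [0.5, 0.0, -0.7]
grip_width: 0.395
grip_force: 30.2
```

```bash
python3 -m handwheel '[[[1,0,0,-0.01,0],[1,0,0,-0.01,0],[1,0,0,0,0]]]';python3 -m handwheel '[[[1,0,0,-0.01,0],[1,0,0,0,0]]]'
```

```text
time_s: 17.45
eef_pos: [531.1, -19.9, 28.4]
ee_rot: [0.0, 0.996, 0.092, 0.0]
force: [-3.1, 0.3, 7.4]
grip_width: 0.395
grip_force: 31.1
time_s: 17.65
eef_pos: [531.1, -19.8, 28.4]
ee_rot: [0.0, 0.996, 0.092, 0.0]
force: [-4.7, 0.6, 12.2]
grip_width: 0.394
grip_force: 31.9
```

Seated at exactly the predicted 28.4 mm. I'll ease off, release and withdraw.

```bash
python3 -m handwheel '[[[1,0,0,0.02,0],[0.15,0,0,0,0],[0,0,0,0,0],[-0.2,0,0,0,0],[-0.2,0,0,0,0],[-0.2,0,0,0,0]]]'
python3 -m handwheel '[[[-0.2,0,0,0.1,0],[-0.2,0,0,0.3,0],[-0.2,0,0,0.8,0],[-0.2,0,0,0.8,0],[-0.2,-0.8,0,0.4,0],[-0.2,-1,0,0.2,0],[-0.2,-0.8,0.9,0,0],[-0.2,0,0.9,0,0],[-0.2,0,0.9,0,0],[-0.2,0,0,0,0]]]'
python3 - <<'E'
from h import *
from rig import optics
a=optics.capture("scene")["img"][90:290,220:370];b=optics.capture("top")["img"][80:280,230:380]
cv2.imwrite("pics/fin.png",cv2.resize(np.hstack([a,b]),None,fx=2.65,fy=2.65,interpolation=cv2.INTER_CUBIC))
E
```

```text
time_s: 18.25
eef_pos: [531.0, -19.8, 28.2]
ee_rot: [-0.0, 0.996, 0.092, -0.0]
force: [0.1, 1.1, -0.4]
grip_width: 0.606
grip_force: 0.0
time_s: 19.25
eef_pos: [408.0, 111.3, 158.7]
ee_rot: [-0.0, 0.995, 0.095, 0.001]
force: [-0.1, -0.1, 0.8]
grip_width: 0.603
grip_force: 0.0
```

View pics/fin.png

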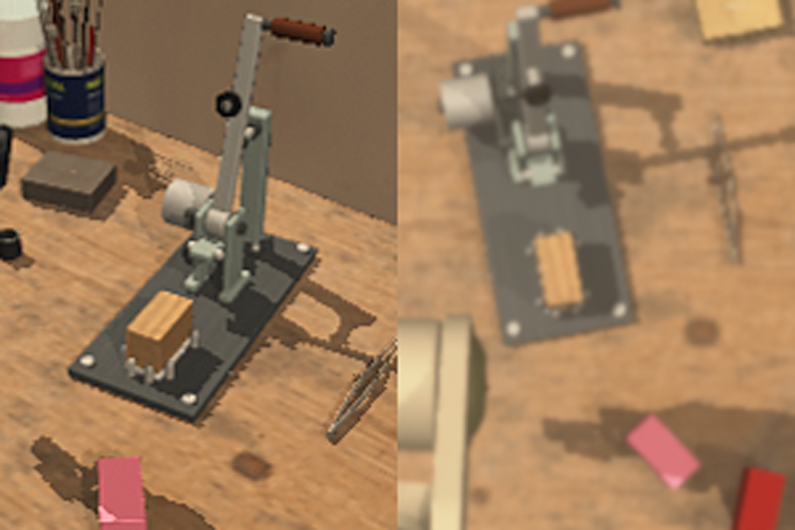

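The block sits flat between the pins at (160,328), the arm lies open against the bumper at (240,130), and the bystanders and decoys in view look undisturbed.

```bash
python3 -c "
from rig import ctrl;print(ctrl.finish_job())"
```

```text
the job is handed in; nothing more can be done
None
```

The job is handed in at about 19 s on the robot's clock: the hold-down arm rests open on the bumper by itself, the wooden block is fully down and flat in the nest, and I did not touch the other loose things.

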